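Fit the hose elbow to the clamped trap socket

TASK

Set the loose hose elbow upright into the grey socket held in the vice, its two lugs in the two slots, and screw it in clockwise, gently. Feel for where the packing ring inside starts to grip and it suddenly turns stiff, then turn it 30 degrees further from that point, no more, and let go. Do not disturb the jar, the black lid or the palette knife.

Things in the scene. Friction and masses are not known exactly. Their poses are not given: they have to be found in the camera images.
- elbow: The loose white plastic hose elbow, 120 g, standing on its stem. Origin: centre of the stem's underside; z up the stem, x along the barb. Round stem 22 mm in diameter to 20 mm height, foot chamfered 1.5 mm. Two lugs at the stem's foot, towards +x and -x, reach 15.5 mm from the axis, 6.4 mm wide, 1 to 5.5 mm high, sloped like a thread. It may go in either way round.
- elbow_grip (a point): Centre of the elbow's square body, on the stem's axis, 44 mm above the elbow's origin; axes as the elbow's. The body is 30 x 30 mm, from 20 to 62 mm above the origin; grip its flat +y and -y faces here. The ribbed barb, 22 mm in diameter, leaves the +x face at this height and ends 60 mm from the axis.
- socket: Grey round socket, 50 mm in diameter, axis vertical, clamped in a grey vice fixed to the table. Origin: on the table, on the socket's axis; z up. The vice reaches from x -98 to +105 mm and y -40 to +40 mm, jaw tops 62 mm above the table. Its loose inside ring, the packing ring, is hidden: it cannot be seen, only felt.
- socket_mouth (a point): Centre of the socket's flat top, 86 mm above the table; axes as the socket's. Bore 24.4 mm in diameter, with two lug slots towards +x and -x, 34.4 mm from end to end, each spanning 23 degrees either side of x. Dropped straight in with its lugs along x, the elbow rests with its origin 14 mm below this point; a wall stops it turning counter-clockwise by more than about 10 degrees.
- socket_track (a point): Point on the socket's axis, 14 mm below its top: the screw track for the lugs. Turned clockwise seen from above, the elbow sinks 15 mm a full turn (2.4 mm per rad), 2 mm of up-down play, with little torque. After 5 to 65 degrees, different each time, the lugs meet the packing ring: torque jumps to about 0.25 N m and stays so as the ring is carried along. The ring stays where it is left.
- jar_lid: A black jar lid, 76 mm diameter, 18 mm high, lying on the table. Origin: centre of its underside. A bystander.
- palette_knife: A palette knife with a wooden handle, about 200 mm long, lying along its x. A bystander.
- paste_jar: A closed glass jar, 64 mm diameter, 75 mm high. Origin: centre of its underside. A bystander.
Mind the look-alikes: they are no part of the job. Several things look just like the elbow: the one meant starts farthest from the robot's base.

How it is judged:
By the outcome, as a careful person would: the job done as asked, in the order asked, and still so for the second after the job is handed in, with the robot touching nothing.
It also fails if it takes over 61 s, if anything falls off the work surface, if the arm or the gripper's body presses on something with over 40 N, if the wrist force passes 120 N, or if a joint passes its speed limit or range.

ROBOT

A 7-joint arm with a two-finger parallel gripper is mounted at the origin on the work surface. World frame = base frame: x ahead of the robot, y to its left, z up, the work surface at z = 0. Lengths are in m, angles in rad, forces in N, time in s.
With the tool pointing down it reaches from about 0.4 to 0.875 m from the base axis. Payload 4.4 kg.
Tool frame: the origin (TCP) lies between the finger pads; the fingertips stand 17 mm ahead of it and the grasp point (between the pads) lies 2 mm behind it (env.tips_ahead is the distance from the TCP to the fingertips, in m); z points along the fingers, y is the line along which they close (so a half turn about z gives the same grasp; the last joint's range is limited). The gripper opens to 85 mm and grips with 20 to 120 N. Pads are 22 mm wide; open, the fingers measure 114 mm over their backs; the gripper's body (76 mm by 85 mm) begins 54 mm behind the grasp point. The pads swing forward as they close: fully open they stand 13 mm farther back than shut.
Start: joints at [-1.313, 0.628, 0.038, 1.517, -0.027, 0.996, -0.02], TCP at [0.207, 0.616, 0.248] pointing down, gripper open.
Joint ranges: [-3.06, 3.06], [-0.37, 2.12], [-1.25, 1.32], [0.18, 2.47], [-1.1, 4.24], [0.23, 1.98], [-2.94, 2.94]. Speed limits (rad/s): [2.57, 2.57, 3.14, 3.14, 3.14, 3.14, 3.14].

INTERFACE

Orientations are given as a unit quaternion [w, x, y, z].
In Python, from rig import env gives the robot as it stands.
- The arm moves only by the shell command python3 -m jog 'ROWS'. ROWS is JSON, a list of rows, each a list of 7 numbers: the turn, a rotation vector about the tool's x, y, z in units of 10 degrees (1.0 is 10 degrees), then the shift along the tool's x, y, z in units of 30 mm (1.0 is 30 mm), then the opening, from 0 (shut) to 1 (fully open). A call has exactly 5 rows; each row shifts and turns the commanded pose from where the row before left it, along the tool's axes as they then stand; what a row does not reach is not made up. A row lasts 1/8 s, in which the tool goes at most 62.5 mm and 10.7 degrees, less where a joint would pass 70% of its speed; a pose out of reach is approached as far as the arm can. A call is refused whole if a number of a shift passes 1 or a number of a turn 1, either way. A call with a gripper value outside its range is refused whole. The fingers move at their own pace and stop on an object; the grip force is fixed at half the most. Time passes only in rows, so rows that do not move let the fingers close, or fill a call up. It gives the time, the measured TCP pose, the force, the opening and the grip force at its end, in the units of the state.
- env.sense(): the state, without advancing time (a new reading comes with each control period).
- env.read_camera(name): name is "side" or "top"; returns a dict with "pixels" (384x512x3 uint8, red, green, blue), "mtx" (3x3 intrinsics, pixels), "dist" ([k1, k2, p1, p2, k3] as OpenCV has them; the pictures are not rectified), "pose" (4x4, takes a point from camera to world coordinates). Camera axes: x right, y down, z forward; pixel columns grow to the right and rows downward; lengths in m; the calibration is good to about 2 mm. A picture is of the moment at which its call begins. There is no depth.
- env.job_done(): hands the job in; it is judged then, once.
The state is a dict: "clock": time; "joint_positions": joint angles; "qvel": joint speeds; "joint_efforts": joint torques, N m; "tcp_pos": TCP position; "tool_rot": TCP orientation; "wrist_force": force on the tool from outside, world axes, zero at the start; "moment": the same for the moment, N m; "grip_width": finger opening in m; "finger_force": force on a finger pad.
Only numpy, scipy, OpenCV 4.12 (cv2) and the standard library are available. Lean on these libraries where they do the work, as an engineer would, in place of code of your own. Each camera call takes 0.05 s, during which the arm holds its last target. There are 200 camera calls.

## Working session

There is one attempt and no reset: what is moved stays moved. The work goes in short steps, Python scripts to look and compute and a shell command to move; the robot and the scene stay as the last step left them, time stands still between calls to the robot, and variables do not carry over. Pictures are saved under pics/ and viewed, at most 10 in all, crops included, and the job is handed in when it is done.

```bash
ls; mkdir -p pics; cat > h.py <<'E'
import numpy as np, cv2
from rig import env
from scipy.spatial.transform import Rotation as R
def ray(c,u,v):
    p=cv2.undistortPoints(np.array([[[u,v]]],float),c["mtx"],np.array(c["dist"]))[0,0]
    T=np.array(c["pose"]); d=T[:3,:3]@np.array([p[0],p[1],1]); return T[:3,3],d
def plane(c,u,v,z):
    o,d=ray(c,u,v); return o+d*(z-o[2])/d[2]
def proj(c,P):
    T=np.linalg.inv(np.array(c["pose"])); r=cv2.Rodrigues(T[:3,:3])[0]
    return cv2.projectPoints(np.array(P,float).reshape(-1,1,3),r,T[:3,3],c["mtx"],np.array(c["dist"]))[0][:,0]
E
python3 - <<'E'
from h import *
import pickle
d={}
for n in("top","side"):
    c=env.read_camera(n); d[n]=c; cv2.imwrite(f"pics/{n}0.png",c["pixels"][:,:,::-1]); print(n,np.array(c["pose"]).round(3).tolist(),c["mtx"][0])
pickle.dump(d,open("c0.pkl","wb"))
s=env.sense(); print({k:np.round(v,3).tolist() for k,v in s.items()})
E
```

```text
pics
top [[0.009, -0.995, 0.104, 0.401], [-1.0, -0.007, 0.019, -0.086], [-0.018, -0.104, -0.994, 1.101], [0.0, 0.0, 0.0, 1.0]] [380.4715045    0.         259.23554843]
side [[-0.994, -0.086, 0.074, 0.455], [-0.113, 0.765, -0.634, 0.46], [-0.002, -0.639, -0.769, 0.74], [0.0, 0.0, 0.0, 1.0]] [376.22710984   0.         247.89059045]
{'clock': 0.1, 'joint_positions': [-1.313, 0.629, 0.038, 1.518, -0.027, 0.996, -0.02], 'qvel': [-0.0, -0.001, 0.0, -0.001, 0.0, -0.001, -0.001], 'joint_efforts': [0.003, -56.452, 1.23, -19.397, 0.011, 0.005, -0.0], 'tcp_pos': [0.207, 0.616, 0.247], 'tool_rot': [-0.0, 0.161, 0.987, -0.001], 'wrist_force': [-0.917, -0.603, 0.218], 'moment': [-0.007, -0.023, 0.023], 'finger_force': 0.0, 'grip_width': 0.086}
```

View pics/top0.png

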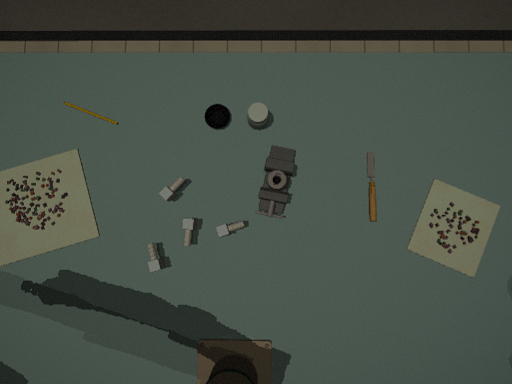

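View pics/side0.png

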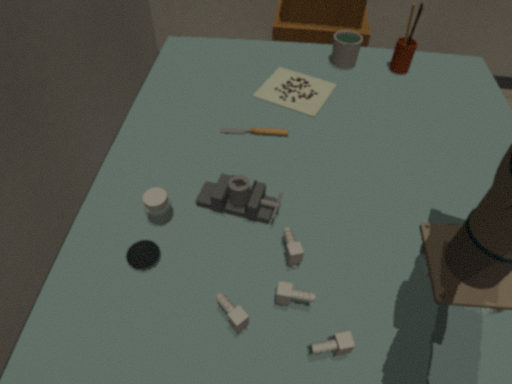

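The top view shows four elbows, with bodies at about (167,194), (188,224), (223,230) and (154,266), and the socket at (277,180). Next I measure their distances from the base and enlarge the candidates.

```bash
python3 - <<'E'
from h import *
import pickle
d=pickle.load(open("c0.pkl","rb"));c=d["top"]
for u,v in[(167,194),(188,224),(223,230),(154,266)]:
    p=plane(c,u,v,.062); print(u,v,p.round(3),np.hypot(p[0],p[1]).round(3))
print("socket",plane(c,277,180,.086))
im=c["pixels"][:,:,::-1]
a=cv2.resize(im[170:280,140:260],None,fx=5,fy=5,interpolation=cv2.INTER_CUBIC)
a=cv2.convertScaleAbs(a,alpha=1.3); cv2.imwrite("pics/el.png",a)
b=cv2.resize(im[140:220,245:310],None,fx=7,fy=7,interpolation=cv2.INTER_CUBIC)
s=d["side"]["pixels"][:,:,::-1]
e=cv2.resize(s[160:235,190:290],None,fx=5,fy=5,interpolation=cv2.INTER_CUBIC); 
W=np.zeros((560,960,3),np.uint8); W[:560,:455]=b; W[:375,460:960]=e
cv2.imwrite("pics/so.png",cv2.resize(cv2.convertScaleAbs(W,alpha=1.8,beta=10),(800,467)))
E
```

```text
167 194 [0.503 0.188 0.062] 0.537
188 224 [0.421 0.128 0.062] 0.44
223 230 [0.405 0.032 0.062] 0.406
154 266 [0.307 0.217 0.062] 0.376
socket [ 0.54012732 -0.11413802  0.086     ]
```

View pics/el.png

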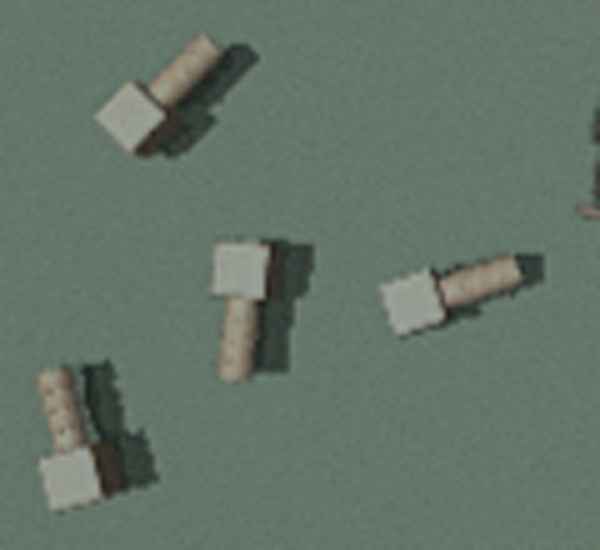

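View pics/so.png

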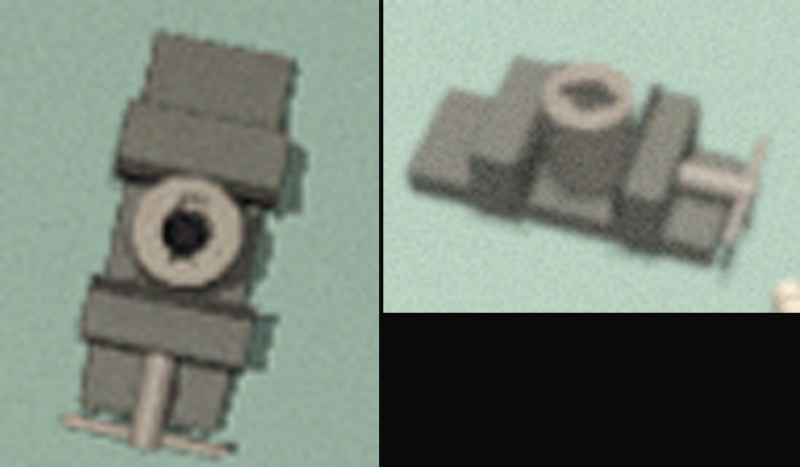

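The elbow meant is the one at (167,194) in the top view, crop (130,118), because it is 0.537 m from the base and the others are at 0.44 m or less. The crop shows it standing, barb up and to the right. In the socket crop the ring is at (187,230), with slots at about (200,205) and (175,255), roughly along the vice. Next come precise measurements.

```bash
cat > m.py <<'E'
from h import *
import pickle
d=pickle.load(open("c0.pkl","rb"))
def blob(c,box,lo,S=8):
    x0,y0,x1,y1=box; im=c["pixels"][y0:y1,x0:x1].astype(np.uint8)
    g=cv2.resize(im,None,fx=S,fy=S,interpolation=cv2.INTER_CUBIC).min(2)
    m=(g>lo).astype(np.uint8); cs=cv2.findContours(m,cv2.RETR_EXTERNAL,cv2.CHAIN_APPROX_NONE)[0]
    k=max(cs,key=cv2.contourArea); return g,((k[:,0]+.5)/S-.5+[x0,y0])
for n,box in(("top",(152,170,190,206)),):
    c=d[n]; g,_=blob(c,box,100); print("levels",np.percentile(g,[5,50,80,90,95,99]))
c=d["top"]
for lo in(115,130,145):
    g,k=blob(c,(152,170,190,206),lo)
    P=np.array([plane(c,u,v,.062)[:2] for u,v in k]).astype(np.float32)
    (ce,sz,an)=cv2.minAreaRect(P*1000); print("elbow blob",lo,np.round(ce,1),np.round(sz,1),round(an,1))
S=d["top"]["pixels"]; print("ring pix",S[180,264:292].tolist()); print("elbow row",S[194,158:180,0].tolist(),S[194,158:180,2].tolist())
E
python3 m.py
```

```text
levels [ 34.  77.  79.  92. 108. 113.]
elbow blob 115 [491.7 191.2] [4.4 7.4] 19.0Traceback (most recent call last):
  File "m.py", line 13, in <module>
    g,k=blob(c,(152,170,190,206),lo)
        ~~~~^^^^^^^^^^^^^^^^^^^^^^^^
  File "m.py", line 8, in blob
    k=max(cs,key=cv2.contourArea); return g,((k[:,0]+.5)/S-.5+[x0,y0])
ValueError: max() iterable argument is empty
```

```bash
cat > m2.py <<'E'
exec(open("m.py").read().split("for n,box")[0])
c=d["top"]
for lo in(92,96,100):
    g,k=blob(c,(152,170,190,206),lo)
    P=np.array([plane(c,u,v,.062)[:2] for u,v in k]).astype(np.float32)
    (ce,sz,an)=cv2.minAreaRect(P*1000); print("top face",lo,np.round(ce,1),np.round(sz,1),round(an,1))
# barb: reddish mask
im=c["pixels"].astype(int); 
m=((im[:,:,0]-im[:,:,2]>8)&(im[:,:,0]>85)).astype(np.uint8); 
ys,xs=np.nonzero(m[170:206,165:190]); Q=np.array([plane(c,u+165,v+170,.055)[:2] for u,v in zip(xs,ys)])
w,V=np.linalg.eigh(np.cov(Q.T)); print("barb",len(Q),Q.mean(0).round(4),np.degrees(np.arctan2(*V[::-1,1])))
# socket ring
box=(262,166,292,196)
for n,box in(("top",(262,166,292,196)),("side",(222,172,256,204))):
  cc=d[n]; S=8; x0,y0,x1,y1=box
  r=cv2.resize(cc["pixels"][y0:y1,x0:x1],None,fx=S,fy=S,interpolation=cv2.INTER_CUBIC).astype(int)
  f=(r[:,:,0]-r[:,:,1]); print(n,"R-G pct",np.percentile(f,[5,25,50,75,95]), "R",np.percentile(r[:,:,0],[5,25,50,75,95]))
  for lo in(78,86,94):
    m=((r[:,:,0]>lo)&(f>0)).astype(np.uint8); m=cv2.morphologyEx(m,cv2.MORPH_OPEN,np.ones((9,9)))
    cs=cv2.findContours(m,cv2.RETR_CCOMP,cv2.CHAIN_APPROX_NONE)[0]
    for k in cs:
      if cv2.contourArea(k)<600: continue
      uv=(k[:,0]+.5)/S-.5+[x0,y0]
      P=np.array([plane(cc,u,v,.086)[:2] for u,v in uv]).astype(np.float32)*1000
      e=cv2.fitEllipse(P); print(n,lo,np.round(e[0],1),np.round(e[1],1),round(e[2],0))
E
python3 m2.py
```

```text
top face 92 [505.8 193.1] [28.3 28.3] 46.2
top face 96 [505.9 193.1] [27.7 27.5] 46.7
top face 100 [505.8 192.9] [27.1 27.1] 46.2
barb 93 [0.5315 0.1673] 135.32517566762834
top R-G pct [-12.   0.   1.   4.   6.] R [17. 37. 57. 74. 91.]
top 78 [ 542.6 -112.6] [47.5 47.8] 141.0
top 78 [ 543.4 -113. ] [25.2 35.1] 77.0
top 86 [ 545.3 -130.1] [10.2 28.5] 98.0
top 86 [ 541.8 -110.2] [37.5 42.8] 113.0
side R-G pct [-14.  -2.   1.   3.   6.] R [40. 51. 69. 91. 97.]
side 78 [ 543.9 -112.5] [46.7 50.5] 74.0
side 78 [ 542.7 -113.4] [23.6 33. ] 78.0
side 86 [ 543.3 -113. ] [45.8 47.8] 84.0
side 86 [ 542.8 -113.2] [26.5 35.7] 78.0
side 94 [ 543.9 -131.9] [ 7.9 17.4] 93.0
```

Socket mouth is at (543,-113) mm with slots along about -12°, and both views agree to about 1 mm. The elbow is at (506,193) with its barb at about -44°. I move above the elbow.

```bash
cat > t.py <<'E'
import sys
from h import *
# usage: t.py x y z yaw_of_tool_y_deg  -> remaining error in tool axes and units
s=env.sense(); M=R.from_quat(np.roll(s["tool_rot"],-1)).as_matrix(); p=np.array(s["tcp_pos"])
x,y,z,a=map(float,sys.argv[1:5]); a=np.radians(a); Y=np.array([np.cos(a),np.sin(a),0]); Z=np.array([0,0,-1.]); G=np.c_[np.cross(Y,Z),Y,Z]
print("t",round(s["clock"],2),"p",p.round(4),"yaw",np.degrees(np.arctan2(M[1,1],M[0,1])).round(2),"turn",(np.degrees(R.from_matrix(M.T@G).as_rotvec())/10).round(3),"shift",(M.T@(np.array([x,y,z])-p)/.03).round(3),"F",np.round(s["wrist_force"],1),"M",np.round(s["moment"],3),"w",round(float(s["grip_width"]),4),"j7",round(s["joint_positions"][6],2))
E
python3 -m jog '[[0,0,0,-1,-0.73,0.23,1],[0,0,0,-1,-0.73,0.23,1],[0,0,0,-1,-0.73,0.23,1],[0,0,0,-1,-0.73,0.23,1],[0,0,0,-1,-0.73,0.23,1]]'
python3 -m jog '[[0,0,0,-1,-0.73,0.23,1],[0,0,0,-1,-0.73,0.23,1],[0,0,0,-1,-0.73,0.23,1],[0,0,0,-1,-0.73,0.23,1],[0,0,0,-1,-0.73,0.23,1]]'
python3 -m jog '[[0,0,0,-1,-0.73,0.23,1],[0,0,0,-1,-0.73,0.23,1],[0,0,0,-1,-0.73,0.23,1],[0,0,0,-0.9,-0.71,0.23,1],[0,0,0,0,0,0,1]]'
python3 t.py 0.506 0.193 0.11 46
```

```text
clock: 0.72
tcp_pos: [0.3146, 0.4635, 0.2133]
tool_rot: [-0.0, 0.161, 0.987, -0.0]
wrist_force: [0.8, 0.6, 0.7]
grip_width: 0.0852
finger_force: 0.0
clock: 1.35
tcp_pos: [0.422, 0.312, 0.1789]
tool_rot: [-0.0, 0.161, 0.987, -0.0]
wrist_force: [0.7, 0.1, 0.2]
grip_width: 0.0854
finger_force: 0.0
clock: 1.98
tcp_pos: [0.5059, 0.1899, 0.1509]
tool_rot: [-0.0, 0.164, 0.986, -0.001]
wrist_force: [0.5, -1.0, -0.0]
grip_width: 0.085
finger_force: 0.0
t 1.98 p [0.5059 0.1899 0.1509] yaw 71.12 turn [-0.013  0.004  2.512] shift [0.031 0.103 1.364] F [ 0.5 -1.  -0. ] M [-0.031  0.027  0.055] w 0.085 j7 0.83
```

```bash
python3 -m jog '[[0,0,0,0.03,0.1,0,1],[0,0,0.85,0,0,0,1],[0,0,0.85,0,0,0,1],[0,0,0.81,0,0,0,1],[0,0,0,0,0,0.3,1]]' >/dev/null
python3 t.py 0.506 0.193 0.04 46
python3 - <<'E'
from h import *
c=env.read_camera("side"); cv2.imwrite("pics/pre.png",cv2.resize(c["pixels"][240:360,170:330,::-1],None,fx=4,fy=4,interpolation=cv2.INTER_CUBIC))
E
```

```text
t 2.6 p [0.5046 0.1988 0.143 ] yaw 46.6 turn [0.01  0.001 0.06 ] shift [-0.166 -0.113  3.433] F [-0.8 -0.2  0.5] M [0.022 0.024 0.004] w 0.0857 j7 0.51
```

View pics/pre.png

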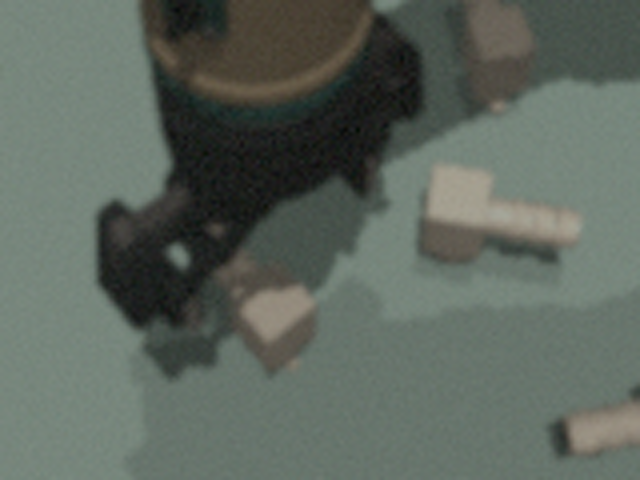

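The side crop shows the open fingers above the target elbow (body at (275,325)), with the neighbours clear. I correct and descend.

```bash
python3 -m jog '[[0,0,0.05,-0.16,-0.11,0,1],[0,0,0,0,0,0.5,1],[0,0,0,0,0,0.5,1],[0,0,0,0,0,0,1],[0,0,0,0,0,0,1]]' >/dev/null
python3 t.py 0.506 0.193 0.04 46
```

```text
t 3.27 p [0.506  0.1909 0.1124] yaw 45.85 turn [-0.002 -0.001 -0.015] shift [0.05  0.051 2.414] F [0.  0.2 0.1] M [-0.028 -0.034  0.001] w 0.0854 j7 0.52
```

```bash
python3 -m jog '[[0,0,0,0.05,0.05,0.6,1],[0,0,0,0,0,0.6,1],[0,0,0,0,0,0.6,1],[0,0,0,0,0,0.6,1],[0,0,0,0,0,0,1]]' >/dev/null
python3 t.py 0.506 0.193 0.04 46
python3 -m jog '[[0,0,0,0,0,0,0.6],[0,0,0,0,0,0,0.3],[0,0,0,0,0,0,0],[0,0,0,0,0,0,0],[0,0,0,0,0,0,0]]' >/dev/null
python3 t.py 0.506 0.193 0.04 46; python3 -m jog '[[0,0,0,0,0,0,0],[0,0,0,0,0,0,0],[0,0,0,0,0,0,0],[0,0,0,0,0,0,0],[0,0,0,0,0,0,0]]' |tail -2
python3 t.py 0.506 0.193 0.04 46
```

```text
t 3.9 p [0.5051 0.1926 0.0393] yaw 45.85 turn [-0.014 -0.007 -0.015] shift [-0.014  0.031 -0.023] F [ 0.6  0.3 -0.1] M [-0.081 -0.029  0.061] w 0.0855 j7 0.53
t 4.53 p [0.5064 0.1931 0.0413] yaw 45.84 turn [ 0.005  0.002 -0.016] shift [ 0.005 -0.012  0.044] F [-0.3 -0.6  5.9] M [-0.114  0.146  0.022] w 0.0294 j7 0.53
grip_width: 0.0291
finger_force: 59.2
t 5.15 p [0.5063 0.1931 0.0413] yaw 45.84 turn [ 0.005  0.002 -0.016] shift [ 0.005 -0.011  0.043] F [-0.9 -0.8  6.5] M [-0.038  0.151  0.017] w 0.0291 j7 0.53
```

```bash
python3 -m jog '[[0,0,0,0,0,-0.5,0],[0,0,0,0,0,-0.9,0],[0,0,0,0,0,-0.9,0],[0,0,0,0,0,-0.9,0],[0,0,0,0,0,-0.9,0]]' |tail -2
python3 t.py 0.506 0.193 0.16 46
python3 -m jog '[[0,0,0,-0.5,-0.4,0,0],[0,0,0,-0.8,-0.65,0,0],[0,0,0,-0.9,-0.73,0,0],[0,0,0,-0.9,-0.73,0,0],[0,0,0,-0.9,-0.73,0,0]]' |tail -2
python3 -m jog '[[0,0,0,-0.9,-0.73,0,0],[0,0,0,-0.9,-0.73,0,0],[0,0,0,-0.9,-0.73,0,0],[0,0,0,-0.8,-0.65,0,0],[0,0,0,-0.4,-0.38,0,0]]'|tail -2
python3 -m jog '[[0,0,-0.8,0,0,0,0],[0,0,-0.8,0,0,0,0],[0,0,-0.8,0,0,0,0],[0,0,-0.8,0,0,0,0],[0,0,0,0,0,0,0]]'|tail -2
python3 t.py 0.543 -0.113 0.16 78
```

```text
grip_width: 0.0296
finger_force: 59.3
t 5.78 p [0.5058 0.1929 0.1652] yaw 45.84 turn [ 0.001  0.    -0.016] shift [-0.003  0.008  0.174] F [ 0.3  1.2 -2.2] M [0.042 0.042 0.041] w 0.0296 j7 0.5
grip_width: 0.0294
finger_force: 59.4
grip_width: 0.0301
finger_force: 59.4
grip_width: 0.0296
finger_force: 59.3
t 7.65 p [ 0.5403 -0.111   0.1632] yaw 77.78 turn [ 0.003 -0.008 -0.022] shift [-0.103 -0.047  0.107] F [ 0.2  0.  -0.9] M [ 0.012  0.01  -0.015] w 0.0296 j7 1.44
```

```bash
python3 -m jog '[[0,0,-0.02,-0.1,-0.05,0.4,0],[0,0,0,0,0,0.4,0],[0,0,0,0,0,0,0],[0,0,0,0,0,0,0],[0,0,0,0,0,0,0]]'|tail -2
python3 t.py 0.543 -0.113 0.13 78
python3 - <<'E'
from h import *
W=[]
for n,(x,y) in(("side",(160,110)),("top",(220,130))):
    c=env.read_camera(n); W.append(cv2.resize(c["pixels"][y:y+110,x:x+130,::-1],None,fx=3,fy=3,interpolation=cv2.INTER_CUBIC))
cv2.imwrite("pics/ins.png",cv2.convertScaleAbs(np.hstack(W),alpha=1.8))
E
```

```text
grip_width: 0.0291
finger_force: 59.3
t 8.28 p [ 0.5439 -0.1132  0.1399] yaw 78.04 turn [0.    0.003 0.004] shift [ 0.031 -0.     0.332] F [ 0.5  0.4 -0.7] M [-0.039  0.032 -0.032] w 0.0291 j7 1.45
```

View pics/ins.png

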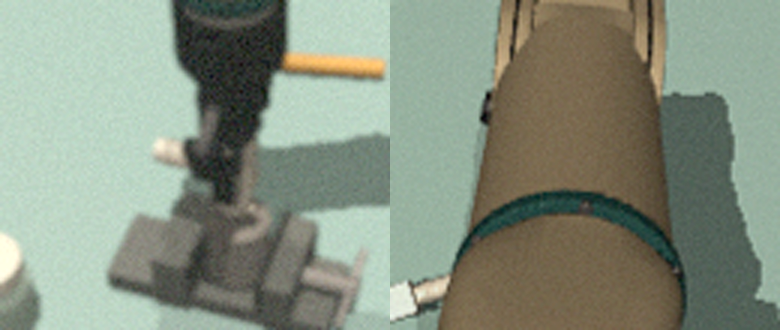

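The side crop shows the elbow's stem above the socket mouth at about (240,210), barb pointing away along the vice. The arm hides the top view. I lower in small steps, watching the force.

```bash
python3 -m jog '[[0,0,0,0.02,0,0.1,0],[0,0,0,0,0,0.1,0],[0,0,0,0,0,0.1,0],[0,0,0,0,0,0.05,0],[0,0,0,0,0,0,0]]'|tail -2
python3 t.py 0.543 -0.113 0.113 78
python3 -m jog '[[0,0,0,0,0,0.03,0],[0,0,0,0,0,0.03,0],[0,0,0,0,0,0.03,0],[0,0,0,0,0,0.03,0],[0,0,0,0,0,0,0]]'|tail -2
python3 t.py 0.543 -0.113 0.113 78
```

```text
grip_width: 0.0295
finger_force: 59.3
t 9.0 p [ 0.543  -0.1131  0.129 ] yaw 78.05 turn [ 0.    -0.002  0.005] shift [0.    0.003 0.533] F [-0.   0.6 -2. ] M [ 0.018 -0.018 -0.017] w 0.0295 j7 1.44
grip_width: 0.0295
finger_force: 59.3
t 9.62 p [ 0.543  -0.1131  0.1255] yaw 78.05 turn [ 0.    -0.001  0.005] shift [0.001 0.002 0.417] F [-1.  -0.1 -0.7] M [-0.009  0.031  0.007] w 0.0295 j7 1.44
```

```bash
python3 -m jog '[[0,0,0,0,0,0.03,0],[0,0,0,0,0,0.03,0],[0,0,0,0,0,0.03,0],[0,0,0,0,0,0,0],[0,0,0,0,0,0,0]]'|tail -2
python3 t.py 0.543 -0.113 0.113 78
python3 -m jog '[[0,0,0,0,0,0.03,0],[0,0,0,0,0,0.03,0],[0,0,0,0,0,0.03,0],[0,0,0,0,0,0.03,0],[0,0,0,0,0,0,0]]'|tail -2
python3 t.py 0.543 -0.113 0.113 78
```

```text
grip_width: 0.0294
finger_force: 59.3
t 10.25 p [ 0.5431 -0.1131  0.1229] yaw 78.05 turn [ 0.    -0.     0.005] shift [0.003 0.002 0.329] F [ 0.3 -0.2 -1.3] M [ 0.002  0.05  -0.065] w 0.0294 j7 1.44
grip_width: 0.0297
finger_force: 59.3
t 10.88 p [ 0.543  -0.1131  0.1192] yaw 78.05 turn [ 0.    -0.002  0.005] shift [0.001 0.003 0.206] F [ 0.7  0.7 -0.7] M [ 0.041 -0.025 -0.083] w 0.0297 j7 1.44
```

```bash
python3 -m jog '[[0,0,0,0,0,0.04,0],[0,0,0,0,0,0.04,0],[0,0,0,0,0,0.04,0],[0,0,0,0,0,0.03,0],[0,0,0,0,0,0,0]]'|tail -2
python3 t.py 0.543 -0.113 0.113 78
python3 -m jog '[[0,0,0,0,0,0.02,0],[0,0,0,0,0,0.02,0],[0,0,0,0,0,0,0],[0,0,0,0,0,0,0],[0,0,0,0,0,0,0]]'|tail -2
python3 t.py 0.543 -0.113 0.113 78
```

```text
grip_width: 0.0292
finger_force: 59.3
t 11.5 p [ 0.543  -0.1131  0.1147] yaw 78.05 turn [-0.    -0.002  0.005] shift [0.001 0.003 0.056] F [-0.4 -0.3 -0.6] M [0.029 0.055 0.001] w 0.0292 j7 1.44
grip_width: 0.0293
finger_force: 59.3
t 12.12 p [ 0.5431 -0.1131  0.1136] yaw 78.05 turn [ 0.    -0.     0.005] shift [0.004 0.003 0.02 ] F [ 0.2 -0.1 -1.4] M [-0.007  0.002 -0.032] w 0.0293 j7 1.44
```

The elbow is in with no side force. I start the slow clockwise turn at 2.5° per call, sinking with the thread and reading the moment.

```bash
for i in 1; do
python3 -m jog '[[0,0,0.05,0,0,0.0007,0],[0,0,0.05,0,0,0.0007,0],[0,0,0.05,0,0,0.0007,0],[0,0,0.05,0,0,0.0007,0],[0,0,0.05,0,0,0.0007,0]]'>/dev/null; python3 t.py 0.543 -0.113 0.113 78
python3 -m jog '[[0,0,0.05,0,0,0.0007,0],[0,0,0.05,0,0,0.0007,0],[0,0,0.05,0,0,0.0007,0],[0,0,0.05,0,0,0.0007,0],[0,0,0.05,0,0,0.0007,0]]'>/dev/null; python3 t.py 0.543 -0.113 0.113 78
python3 -m jog '[[0,0,0.05,0,0,0.0007,0],[0,0,0.05,0,0,0.0007,0],[0,0,0.05,0,0,0.0007,0],[0,0,0.05,0,0,0.0007,0],[0,0,0.05,0,0,0.0007,0]]'>/dev/null; python3 t.py 0.543 -0.113 0.113 78
python3 -m jog '[[0,0,0.05,0,0,0.0007,0],[0,0,0.05,0,0,0.0007,0],[0,0,0.05,0,0,0.0007,0],[0,0,0.05,0,0,0.0007,0],[0,0,0.05,0,0,0.0007,0]]'>/dev/null; python3 t.py 0.543 -0.113 0.113 78
done
```

```text
t 12.75 p [ 0.5431 -0.1131  0.1135] yaw 75.51 turn [ 0.    -0.    -0.249] shift [0.004 0.002 0.016] F [ 0.8  0.6 -1.6] M [ 0.052  0.035 -0.027] w 0.0294 j7 1.41
t 13.38 p [ 0.5431 -0.1131  0.1134] yaw 73.02 turn [ 0.    -0.    -0.498] shift [0.003 0.002 0.012] F [-0.1  0.7 -0.9] M [-0.012  0.027  0.012] w 0.0296 j7 1.38
t 14.0 p [ 0.5431 -0.1131  0.1133] yaw 70.51 turn [ 0.    -0.    -0.749] shift [0.004 0.002 0.009] F [-0.7  0.  -1.3] M [ 0.072  0.019 -0.031] w 0.0295 j7 1.35
t 14.62 p [ 0.5431 -0.1131  0.1132] yaw 68.01 turn [ 0.    -0.    -0.999] shift [0.003 0.002 0.006] F [-0.6  0.6 -0.8] M [-0.047 -0.013  0.057] w 0.0293 j7 1.32
```

```bash

python3 -m jog '[[0,0,0.05,0,0,0.0007,0],[0,0,0.05,0,0,0.0007,0],[0,0,0.05,0,0,0.0007,0],[0,0,0.05,0,0,0.0007,0],[0,0,0.05,0,0,0.0007,0]]'>/dev/null; python3 t.py 0.543 -0.113 0.113 78
python3 -m jog '[[0,0,0.05,0,0,0.0007,0],[0,0,0.05,0,0,0.0007,0],[0,0,0.05,0,0,0.0007,0],[0,0,0.05,0,0,0.0007,0],[0,0,0.05,0,0,0.0007,0]]'>/dev/null; python3 t.py 0.543 -0.113 0.113 78
python3 -m jog '[[0,0,0.05,0,0,0.0007,0],[0,0,0.05,0,0,0.0007,0],[0,0,0.05,0,0,0.0007,0],[0,0,0.05,0,0,0.0007,0],[0,0,0.05,0,0,0.0007,0]]'>/dev/null; python3 t.py 0.543 -0.113 0.113 78
python3 -m jog '[[0,0,0.05,0,0,0.0007,0],[0,0,0.05,0,0,0.0007,0],[0,0,0.05,0,0,0.0007,0],[0,0,0.05,0,0,0.0007,0],[0,0,0.05,0,0,0.0007,0]]'>/dev/null; python3 t.py 0.543 -0.113 0.113 78
```

```text
t 15.25 p [ 0.5431 -0.1131  0.1131] yaw 65.51 turn [ 0.    -0.    -1.249] shift [0.003 0.002 0.002] F [ 0.3  1.3 -1.1] M [0.001 0.035 0.015] w 0.0295 j7 1.29
t 15.88 p [ 0.5431 -0.1131  0.113 ] yaw 63.01 turn [ 0.    -0.    -1.499] shift [ 0.004  0.001 -0.001] F [-0.1 -0.5 -1.7] M [ 0.019 -0.024  0.017] w 0.0295 j7 1.26
t 16.5 p [ 0.5431 -0.1131  0.1128] yaw 60.51 turn [ 0.    -0.    -1.749] shift [ 0.004  0.001 -0.005] F [ 0.2 -0.1 -2. ] M [ 0.038 -0.002 -0.034] w 0.0298 j7 1.23
t 17.12 p [ 0.5431 -0.1131  0.1127] yaw 58.01 turn [ 0.    -0.    -1.999] shift [ 0.004  0.001 -0.009] F [ 0.2 -0.8 -2.2] M [-0.059 -0.017  0.074] w 0.0294 j7 1.2
```

```bash

python3 -m jog '[[0,0,0.05,0,0,0.0007,0],[0,0,0.05,0,0,0.0007,0],[0,0,0.05,0,0,0.0007,0],[0,0,0.05,0,0,0.0007,0],[0,0,0.05,0,0,0.0007,0]]'>/dev/null; python3 t.py 0.543 -0.113 0.113 78
python3 -m jog '[[0,0,0.05,0,0,0.0007,0],[0,0,0.05,0,0,0.0007,0],[0,0,0.05,0,0,0.0007,0],[0,0,0.05,0,0,0.0007,0],[0,0,0.05,0,0,0.0007,0]]'>/dev/null; python3 t.py 0.543 -0.113 0.113 78
python3 -m jog '[[0,0,0.05,0,0,0.0007,0],[0,0,0.05,0,0,0.0007,0],[0,0,0.05,0,0,0.0007,0],[0,0,0.05,0,0,0.0007,0],[0,0,0.05,0,0,0.0007,0]]'>/dev/null; python3 t.py 0.543 -0.113 0.113 78
python3 -m jog '[[0,0,0.05,0,0,0.0007,0],[0,0,0.05,0,0,0.0007,0],[0,0,0.05,0,0,0.0007,0],[0,0,0.05,0,0,0.0007,0],[0,0,0.05,0,0,0.0007,0]]'>/dev/null; python3 t.py 0.543 -0.113 0.113 78
```

```text
t 17.75 p [ 0.5431 -0.1131  0.1127] yaw 55.51 turn [-0.     0.    -2.249] shift [ 0.005  0.001 -0.011] F [-0.9  0.4 -1.3] M [-0.015 -0.026  0.053] w 0.0291 j7 1.17
t 18.38 p [ 0.5431 -0.1131  0.1125] yaw 53.01 turn [-0.    -0.    -2.499] shift [ 0.004  0.001 -0.016] F [ 0.4 -0.1 -0.5] M [0.007 0.006 0.013] w 0.0291 j7 1.14
t 19.0 p [ 0.5431 -0.1131  0.1124] yaw 50.51 turn [ 0.    -0.    -2.749] shift [ 0.004  0.    -0.019] F [ 0.1  0.2 -1.4] M [0.024 0.009 0.019] w 0.0291 j7 1.11
t 19.62 p [ 0.5431 -0.1131  0.1123] yaw 48.02 turn [ 0.    -0.    -2.998] shift [ 0.004 -0.    -0.022] F [ 0.2 -0.2 -1.4] M [-0.061  0.002 -0.009] w 0.0296 j7 1.08
```

```bash

python3 -m jog '[[0,0,0.05,0,0,0.0007,0],[0,0,0.05,0,0,0.0007,0],[0,0,0.05,0,0,0.0007,0],[0,0,0.05,0,0,0.0007,0],[0,0,0.05,0,0,0.0007,0]]'>/dev/null; python3 t.py 0.543 -0.113 0.113 78
python3 -m jog '[[0,0,0.05,0,0,0.0007,0],[0,0,0.05,0,0,0.0007,0],[0,0,0.05,0,0,0.0007,0],[0,0,0.05,0,0,0.0007,0],[0,0,0.05,0,0,0.0007,0]]'>/dev/null; python3 t.py 0.543 -0.113 0.113 78
python3 -m jog '[[0,0,0.05,0,0,0.0007,0],[0,0,0.05,0,0,0.0007,0],[0,0,0.05,0,0,0.0007,0],[0,0,0.05,0,0,0.0007,0],[0,0,0.05,0,0,0.0007,0]]'>/dev/null; python3 t.py 0.543 -0.113 0.113 78
python3 -m jog '[[0,0,0.05,0,0,0.0007,0],[0,0,0.05,0,0,0.0007,0],[0,0,0.05,0,0,0.0007,0],[0,0,0.05,0,0,0.0007,0],[0,0,0.05,0,0,0.0007,0]]'>/dev/null; python3 t.py 0.543 -0.113 0.113 78
```

```text
t 20.25 p [ 0.5431 -0.1131  0.1122] yaw 45.51 turn [ 0.    -0.    -3.249] shift [ 0.004  0.001 -0.026] F [-0.6 -0.1 -2.7] M [-0.005  0.015 -0.033] w 0.0293 j7 1.05
t 20.88 p [ 0.5431 -0.1131  0.1121] yaw 43.01 turn [ 0.    -0.    -3.499] shift [ 0.005 -0.    -0.029] F [-0.5 -0.5 -1.6] M [ 0.042 -0.003 -0.002] w 0.0295 j7 1.02
t 21.5 p [ 0.5431 -0.1131  0.112 ] yaw 40.51 turn [-0.000e+00 -1.000e-03 -3.749e+00] shift [ 0.004  0.    -0.034] F [ 0.9  0.3 -0.3] M [-0.022 -0.037  0.007] w 0.0296 j7 0.99
t 22.12 p [ 0.5431 -0.1131  0.1119] yaw 38.01 turn [ 0.    -0.    -3.999] shift [ 0.004 -0.    -0.037] F [-0.1  0.3 -1. ] M [-0.01   0.006  0.022] w 0.0292 j7 0.96
```

```bash

python3 -m jog '[[0,0,0.05,0,0,0.0007,0],[0,0,0.05,0,0,0.0007,0],[0,0,0.05,0,0,0.0007,0],[0,0,0.05,0,0,0.0007,0],[0,0,0.05,0,0,0.0007,0]]'>/dev/null; python3 t.py 0.543 -0.113 0.113 78
python3 -m jog '[[0,0,0.05,0,0,0.0007,0],[0,0,0.05,0,0,0.0007,0],[0,0,0.05,0,0,0.0007,0],[0,0,0.05,0,0,0.0007,0],[0,0,0.05,0,0,0.0007,0]]'>/dev/null; python3 t.py 0.543 -0.113 0.113 78
python3 -m jog '[[0,0,0.05,0,0,0.0007,0],[0,0,0.05,0,0,0.0007,0],[0,0,0.05,0,0,0.0007,0],[0,0,0.05,0,0,0.0007,0],[0,0,0.05,0,0,0.0007,0]]'>/dev/null; python3 t.py 0.543 -0.113 0.113 78
python3 -m jog '[[0,0,0.05,0,0,0.0007,0],[0,0,0.05,0,0,0.0007,0],[0,0,0.05,0,0,0.0007,0],[0,0,0.05,0,0,0.0007,0],[0,0,0.05,0,0,0.0007,0]]'>/dev/null; python3 t.py 0.543 -0.113 0.113 78
```

```text
t 22.75 p [ 0.5431 -0.1131  0.1118] yaw 35.51 turn [-0.    -0.    -4.249] shift [ 0.005 -0.    -0.041] F [-0.6 -0.2 -0.9] M [-0.012  0.034  0.035] w 0.0293 j7 0.93
t 23.38 p [ 0.5431 -0.1131  0.1117] yaw 33.01 turn [-0.000e+00 -1.000e-03 -4.499e+00] shift [ 0.004  0.    -0.044] F [ 0.5  0.3 -1.2] M [0.021 0.004 0.009] w 0.0293 j7 0.9
t 24.0 p [ 0.5431 -0.1131  0.1116] yaw 30.51 turn [ 0.    -0.    -4.749] shift [ 0.004 -0.001 -0.047] F [-0.3  0.  -1.3] M [-0.034  0.084  0.048] w 0.0294 j7 0.87
t 24.62 p [ 0.5431 -0.1131  0.1116] yaw 28.03 turn [ 0.     0.    -4.997] shift [ 0.005 -0.002 -0.048] F [ 0.7  0.6 -0.2] M [-0.003  0.037  0.129] w 0.0294 j7 0.84
```

```bash

python3 -m jog '[[0,0,0.05,0,0,0.0007,0],[0,0,0.05,0,0,0.0007,0],[0,0,0.05,0,0,0.0007,0],[0,0,0.05,0,0,0.0007,0],[0,0,0.05,0,0,0.0007,0]]'>/dev/null; python3 t.py 0.543 -0.113 0.113 78
python3 -m jog '[[0,0,0.05,0,0,0.0007,0],[0,0,0.05,0,0,0.0007,0],[0,0,0.05,0,0,0.0007,0],[0,0,0.05,0,0,0.0007,0],[0,0,0.05,0,0,0.0007,0]]'>/dev/null; python3 t.py 0.543 -0.113 0.113 78
python3 -m jog '[[0,0,0.05,0,0,0.0007,0],[0,0,0.05,0,0,0.0007,0],[0,0,0.05,0,0,0.0007,0],[0,0,0.05,0,0,0.0007,0],[0,0,0.05,0,0,0.0007,0]]'>/dev/null; python3 t.py 0.543 -0.113 0.113 78
```

```text
t 25.25 p [ 0.5432 -0.1131  0.1115] yaw 25.52 turn [ 1.000e-03  1.000e-03 -5.248e+00] shift [ 0.007 -0.004 -0.049] F [-0.8  0.5  2. ] M [0.05  0.114 0.248] w 0.0297 j7 0.81
t 25.88 p [ 0.5432 -0.1131  0.1114] yaw 23.01 turn [ 1.000e-03  1.000e-03 -5.499e+00] shift [ 0.006 -0.005 -0.053] F [-0.4  0.3  5.2] M [0.04  0.136 0.316] w 0.0297 j7 0.78
t 26.5 p [ 0.5432 -0.1131  0.1114] yaw 20.51 turn [ 1.000e-03  2.000e-03 -5.749e+00] shift [ 0.007 -0.006 -0.054] F [-1.   0.1  6.4] M [-0.012  0.086  0.23 ] w 0.0295 j7 0.75
```

Torque rises at tool yaw ≈ 29 to 26°. To separate the true onset from wind-up in the grip, I back off slightly and measure the stiffness.

```bash
cat > av.py <<'E'
from h import *
L=[];
for i in range(5):
    env.read_camera("side"); s=env.sense(); L.append(np.r_[s["moment"],s["wrist_force"]])
M=R.from_quat(np.roll(s["tool_rot"],-1)).as_matrix()
print("AV t",round(s["clock"],2),"yaw",np.degrees(np.arctan2(M[1,1],M[0,1])).round(2),"Mz,Fz",np.mean(L,0)[[2,5]].round(3))
E
python3 av.py
python3 -m jog '[[0,0,-0.1,0,0,0,0],[0,0,0,0,0,0,0],[0,0,0,0,0,0,0],[0,0,0,0,0,0,0],[0,0,0,0,0,0,0]]'>/dev/null; python3 av.py
python3 -m jog '[[0,0,-0.1,0,0,0,0],[0,0,0,0,0,0,0],[0,0,0,0,0,0,0],[0,0,0,0,0,0,0],[0,0,0,0,0,0,0]]'>/dev/null; python3 av.py
```

```text
AV t 26.75 yaw 20.53 Mz,Fz [0.24  5.057]
AV t 27.62 yaw 21.54 Mz,Fz [0.122 3.05 ]
AV t 28.5 yaw 22.55 Mz,Fz [ 0.089 -0.029]
```

The wind-up is about 2° at 0.25 N m, so the grip starts at yaw ≈ 29.0°. The elbow must end at ≈ -1°, which means the tool goes to ≈ -3° under load.

```bash

python3 -m jog '[[0,0,0.1,0,0,0.0014,0],[0,0,0.1,0,0,0.0014,0],[0,0,0.1,0,0,0.0014,0],[0,0,0.1,0,0,0.0014,0],[0,0,0.1,0,0,0.0014,0]]'>/dev/null; python3 t.py 0.543 -0.113 0.113 78
python3 -m jog '[[0,0,0.1,0,0,0.0014,0],[0,0,0.1,0,0,0.0014,0],[0,0,0.1,0,0,0.0014,0],[0,0,0.1,0,0,0.0014,0],[0,0,0.1,0,0,0.0014,0]]'>/dev/null; python3 t.py 0.543 -0.113 0.113 78
python3 -m jog '[[0,0,0.1,0,0,0.0014,0],[0,0,0.1,0,0,0.0014,0],[0,0,0.1,0,0,0.0014,0],[0,0,0.1,0,0,0.0014,0],[0,0,0.1,0,0,0.0014,0]]'>/dev/null; python3 t.py 0.543 -0.113 0.113 78
python3 -m jog '[[0,0,0.1,0,0,0.0014,0],[0,0,0.1,0,0,0.0014,0],[0,0,0.1,0,0,0.0014,0],[0,0,0.1,0,0,0.0014,0],[0,0,0.1,0,0,0.0014,0]]'>/dev/null; python3 t.py 0.543 -0.113 0.113 -3
```

```text
t 29.12 p [ 0.5432 -0.1131  0.1111] yaw 17.49 turn [ 1.000e-03  1.000e-03 -6.051e+00] shift [ 0.005 -0.005 -0.064] F [0.2 0.8 2.3] M [ 0.002 -0.128  0.277] w 0.0292 j7 0.72
t 29.75 p [ 0.5432 -0.1131  0.1109] yaw 12.48 turn [ 1.000e-03  1.000e-03 -6.552e+00] shift [ 0.005 -0.006 -0.069] F [0.9 0.1 5.3] M [ 0.048 -0.08   0.312] w 0.0291 j7 0.66
t 30.38 p [ 0.5433 -0.1131  0.1109] yaw 7.48 turn [ 3.000e-03  2.000e-03 -7.052e+00] shift [ 0.006 -0.01  -0.07 ] F [-0.9  0.9  7.5] M [ 0.074 -0.007  0.307] w 0.0293 j7 0.6
t 31.0 p [ 0.5433 -0.1132  0.1108] yaw 2.48 turn [ 0.004 -0.     0.548] shift [ 0.006 -0.011 -0.072] F [-0.9  0.4  7.8] M [0.083 0.027 0.264] w 0.0294 j7 0.54
```

```bash

python3 -m jog '[[0,0,0.11,0,0,0.0014,0],[0,0,0.11,0,0,0.0014,0],[0,0,0.11,0,0,0.0014,0],[0,0,0.1,0,0,0.001,0],[0,0,0.1,0,0,0,0]]'>/dev/null; python3 t.py 0.543 -0.113 0.113 -3; python3 av.py
python3 -m jog '[[0,0,-0.1,0,0,0,0],[0,0,-0.08,0,0,0,0],[0,0,0,0,0,0,0],[0,0,0,0,0,0,0],[0,0,0,0,0,0,0]]'>/dev/null; python3 av.py
```

```text
t 31.62 p [ 0.5434 -0.1132  0.1108] yaw -2.83 turn [ 0.005 -0.     0.017] shift [ 0.006 -0.013 -0.075] F [-0.1 -0.1  8.9] M [0.127 0.051 0.214] w 0.0293 j7 0.47
AV t 31.88 yaw -2.8 Mz,Fz [0.237 8.366]
AV t 32.75 yaw -0.96 Mz,Fz [0.077 1.363]
```

```bash

python3 -m jog '[[0,0,0,0,0,0,0.4],[0,0,0,0,0,0,0.6],[0,0,0,0,0,0,0.8],[0,0,0,0,0,0,1],[0,0,0,0,0,0,1]]'>/dev/null; python3 t.py 0.543 -0.113 0.113 -3
python3 -m jog '[[0,0,0,0,0,-0.2,1],[0,0,0,0,0,-0.5,1],[0,0,0,0,0,-0.9,1],[0,0,0,0,0,-1,1],[0,0,0,0,0,-1,1]]'>/dev/null
python3 -m jog '[[0,0,0,0,1,-0.8,1],[0,0,0,-1,0,0,1],[0,0,0,-1,0,0,1],[0,0,0,-1,0,0,1],[0,0,0,-1,0,0,1]]'>/dev/null
python3 t.py 0.543 -0.113 0.3 -3
python3 - <<'E'
from h import *
import pickle
d={n:env.read_camera(n) for n in("side","top")}; pickle.dump(d,open("c1.pkl","wb"))
W=[cv2.resize(d[n]["pixels"][y:y+100,x:x+130,::-1],None,fx=3,fy=3,interpolation=cv2.INTER_CUBIC) for n,x,y in(("side",170,130),("top",220,130))]
cv2.imwrite("pics/fin.png",cv2.convertScaleAbs(np.hstack(W),alpha=1.6))
E
```

```text
t 33.38 p [ 0.543  -0.1131  0.1102] yaw -0.95 turn [-0.001 -0.     0.205] shift [ 0.002 -0.001 -0.095] F [-0.2  0.7 -0.2] M [ 0.013 -0.034 -0.029] w 0.0854 j7 0.49
t 34.62 p [ 0.5711 -0.2346  0.2435] yaw -0.95 turn [0.006 0.002 0.205] shift [ 4.035 -1.001 -1.886] F [ 0.  -0.5 -0.1] M [ 0.016 -0.036  0.024] w 0.0849 j7 0.58
```

View pics/fin.png

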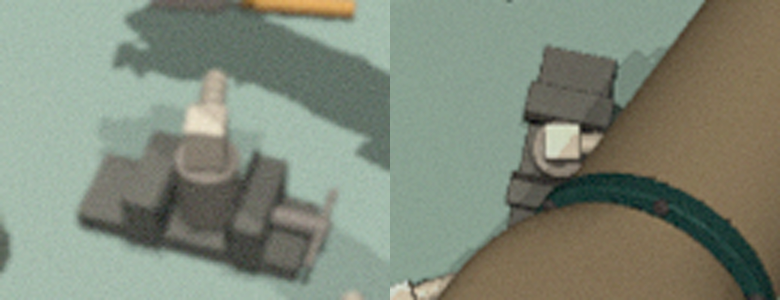

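The elbow stands upright in the socket (side crop (207,125)) with its barb pointing about -90°. I move the arm clear and measure the angle.

```bash

python3 -m jog '[[0,0,0,-1,0,-0.5,1],[0,0,0,-1,0,-0.5,1],[0,0,0,-1,0,0,1],[0,0,0,-1,0,0,1],[0,0,0,-1,0,0,1]]'>/dev/null
python3 - <<'E'
exec(open("m.py").read().split("for n,box")[0])
d={n:env.read_camera(n) for n in("side","top")}; pickle.dump(d,open("c1.pkl","wb"))
c=d["top"]; pc=proj(c,[[.543,-.113,.131]])[0]; print(pc)
u,v=pc.astype(int); box=(u-11,v-11,u+12,v+12)
for lo in(92,98,104):
    g,k=blob(c,box,lo)
    P=np.array([plane(c,a,b,.131)[:2] for a,b in k]).astype(np.float32)
    ce,sz,an=cv2.minAreaRect(P*1000); print(lo,np.round(ce,1),np.round(sz,1),round(an,1))
W=[cv2.resize(d[n]["pixels"][y:y+100,x:x+130,::-1],None,fx=3,fy=3,interpolation=cv2.INTER_CUBIC) for n,x,y in(("side",170,130),("top",220,130))]
cv2.imwrite("pics/fin2.png",cv2.convertScaleAbs(np.hstack(W),alpha=1.6))
# expected barb tip for yaw -91 (side view)
for yaw in(-85,-91,-97):
    a=np.radians(yaw); print(yaw,[proj(d[n],[[.543+.06*np.cos(a),-.113+.06*np.sin(a),.1125]])[0].round(1) for n in("side","top")])
E
```

```text
[277.0567081  176.51839916]
92 [ 543.  -112.6] [28.6 28.4] 1.2
98 [ 542.9 -112.4] [27.9 27.7] 0.4
104 [ 542.9 -112.4] [27.3 27. ] 0.4
-85 [array([239.6, 156. ]), array([299.7, 175.7])]
-91 [array([242.2, 156.2]), array([299.8, 178.1])]
-97 [array([244.8, 156.5]), array([299.6, 180.4])]
```

View pics/fin2.png

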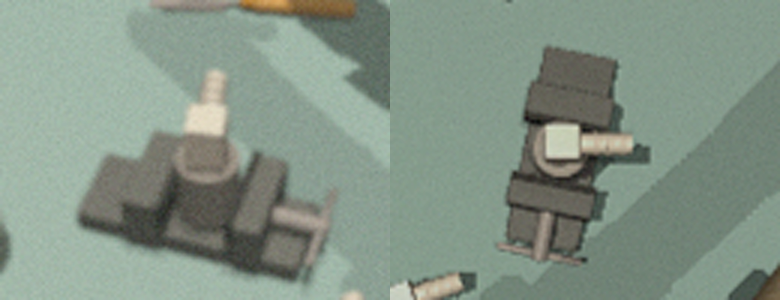

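The top crop shows the barb at about -89.5° and the body centred on the socket at (543,-112.5) mm. That is about 29 to 30° past the grip point, and nothing else moved. I hand in.

```bash
python3 -c "
from rig import env
print(env.job_done())"
```

```text
the job is handed in; nothing more can be done
None
```

I set the elbow upright in the socket and screwed it clockwise; it turned stiff after about 49°. I turned it about 30° further (the camera reads nearer 29°, good to about 1.5°), let go, and handed the job in at about 36 s with the arm clear and the bystanders untouched.

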